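# Close and lock the sample box

## Task

Close the fertiliser sample box for storage: press down the four snap tabs round its lid until each one has snapped down flat. Then push the stud on the lid down and turn it clockwise as far as it goes, about a quarter turn, and let it spring up into its catch so that it stays locked. Leave the jar, the bowl and the block where they are.

Things in the scene. Friction and masses are not known exactly. Their poses are not given: they have to be found in the camera images.
- keeper: Sample box, fixed, in a low black cradle: grey with a white rectangular lid 160 (x) x 130 (y) mm, lid top 80 mm above the work surface. Origin: on the surface under the box's centre; z up, x along the lid's long side. A white snap tab is hinged in the middle of each of the lid's four sides, over a grey ledge. A steel stud stands on the lid at x +22, y 0 mm.
- tab_far_pad (a point): Press point of the tab on the box +x side: upper face, mid-width, 24 mm out from the hinge; moves with the tab. Tab: white flap 34 mm long, 44 wide, 5 thick; hinge line at box x = +78 mm, flap points to box +x, hinge 80.5 mm above the surface. Raised, it slopes up and out at 34 degrees, this point 96 mm above the surface and 18 mm out; snapped down it is level, this point 83 mm up and 24 mm out.
- tab_far (a joint): Angle of that tab, rad: 0 raised (start), 0.6 snapped down level. Pushed straight down at the pad it resists with 1 to 2 N, then about 7 N from 0.3 on, and past about 0.5 it snaps to 0.6, a firm stop, and stays there; pressed less, it springs back. Press it right down: 10 to 15 N is enough.
- tab_left_pad (a point): Press point of the tab on the box +y side: upper face, mid-width, 24 mm out from the hinge; moves with the tab. Tab: white flap 34 mm long, 44 wide, 5 thick; hinge line at box y = +63 mm, flap points to box +y, hinge 80.5 mm above the surface. Raised, it slopes up and out at 34 degrees, this point 96 mm above the surface and 18 mm out; snapped down it is level, this point 83 mm up and 24 mm out.
- tab_left (a joint): Angle of that tab, rad: 0 raised (start), 0.6 snapped down level. Pushed straight down at the pad it resists with 1 to 2 N, then about 7 N from 0.3 on, and past about 0.5 it snaps to 0.6, a firm stop, and stays there; pressed less, it springs back. Press it right down: 10 to 15 N is enough.
- tab_near_pad (a point): Press point of the tab on the box -x side: upper face, mid-width, 24 mm out from the hinge; moves with the tab. Tab: white flap 34 mm long, 44 wide, 5 thick; hinge line at box x = -78 mm, flap points to box -x, hinge 80.5 mm above the surface. Raised, it slopes up and out at 34 degrees, this point 96 mm above the surface and 18 mm out; snapped down it is level, this point 83 mm up and 24 mm out.
- tab_near (a joint): Angle of that tab, rad: 0 raised (start), 0.6 snapped down level. Pushed straight down at the pad it resists with 1 to 2 N, then about 7 N from 0.3 on, and past about 0.5 it snaps to 0.6, a firm stop, and stays there; pressed less, it springs back. Press it right down: 10 to 15 N is enough.
- tab_right_pad (a point): Press point of the tab on the box -y side: upper face, mid-width, 24 mm out from the hinge; moves with the tab. Tab: white flap 34 mm long, 44 wide, 5 thick; hinge line at box y = -63 mm, flap points to box -y, hinge 80.5 mm above the surface. Raised, it slopes up and out at 34 degrees, this point 96 mm above the surface and 18 mm out; snapped down it is level, this point 83 mm up and 24 mm out.
- tab_right (a joint): Angle of that tab, rad: 0 raised (start), 0.6 snapped down level. Pushed straight down at the pad it resists with 1 to 2 N, then about 7 N from 0.3 on, and past about 0.5 it snaps to 0.6, a firm stop, and stays there; pressed less, it springs back. Press it right down: 10 to 15 N is enough.
- stud_grip (a point): On the stud's turning axis, at mid-height of its grip bar, 106 mm above the surface when not pressed. Steel head: round flange 38 mm across, 4 mm thick, its top at 96 mm, with an upright bar on it 32 mm long, 12 thick, 20 tall (top at 116 mm), a dark slot line along its top. x runs along the bar, y across it, z up; turns and sinks with the stud.
- stud_turn (a joint): Turn of the stud, rad: 0 to 0.06 at the start (unlocked, bar along box x), growing clockwise from above, to a stop at 1.31 (75 degrees). Unpressed it turns no further than about 0.1; pressed down 4 mm or more (best 5 to 6) it turns freely with light friction (0.02 N m). At 1.25 or more, when let up, it springs up into its catch and stays locked.
- stud_press (a joint): How far the stud is pressed down, m: 0 up (free, or in its catch), 0.008 bottomed. A spring pushes it up with 3 N at 0 and 7 N at 0.008. Let go between the two ends, it stays down, under the ridge, by about 0.0035.
- jar: Bystander: closed jar, 52 mm across, 75 mm tall; origin under its centre.
- dish: Bystander: empty steel bowl, 80 mm across the rim, 28 mm tall; origin under its centre.
- block: Bystander: plain wooden block 60 x 45 x 30 mm; origin under its centre.

How it is judged:
On the way, in this order (a step that is already met when the one before it is completed fails the run):
1. all four tabs are snapped down while the stud is still unlocked (value of joint each of tab_far, tab_left, tab_near, tab_right above 0.54 rad and value of joint stud_turn below 0.3 rad), for 0.2 s.
2. the stud is turned to its catch and has sprung up (value of joint stud_turn above 1.15 rad and value of joint stud_press below 0.0018 m), for 0.2 s.
At the end, for the whole second after the job is handed in: All four tabs are down (each above 0.54 of 0.6 rad), and the stud is turned to its catch (above 1.15 of 1.31 rad) and sprung up to within 1.8 mm (all of step 2 and value of joint each of tab_far, tab_left, tab_near, tab_right above 0.54 rad); the robot touches nothing.
It fails at once if the jar is pushed more than 30 mm (distance of jar from where it was at the start of the episode above 0.03 m).
It fails at once if the bowl is pushed more than 30 mm (distance of dish from where it was at the start of the episode above 0.03 m).
It fails at once if the block is pushed more than 30 mm (distance of block from where it was at the start of the episode above 0.03 m).
It also fails if it takes over 54 s, if anything falls off the work surface, if the arm or the gripper's body presses on something with over 40 N, if the wrist force passes 120 N, or if a joint passes its speed limit or range.

## Robot

A 7-joint arm with a two-finger parallel gripper is mounted at the origin on the work surface. World frame = base frame: x ahead of the robot, y to its left, z up, the work surface at z = 0. Lengths are in m, angles in rad, forces in N, time in s.
With the tool pointing down it reaches from about 0.35 to 0.9 m from the base axis. Payload 8.1 kg.
Tool frame: the origin (TCP) lies on the centre line of the jaws, within the pads' length; the fingertips stand 14 mm ahead of it and the grasp point (between the pads) lies 5 mm behind it; z points along the fingers, y is the direction in which the jaws open and shut (so a half turn about z gives the same grasp; the last joint's range is limited). The gripper opens to 92 mm and grips with 3 to 60 N. Pads are 19 mm wide; open, the fingers measure 130 mm over their backs; the gripper's body (75 mm by 190 mm) begins 47 mm behind the grasp point.
Start: joints at [1.027, 0.434, 0.025, 1.573, -0.012, 1.134, -0.075], TCP at [0.267, -0.565, 0.241] pointing down, gripper open.
Joint ranges: [-2.62, 2.62], [-0.44, 2.09], [-1.27, 1.32], [0.08, 2.57], [-1.32, 4.46], [0.12, 2], [-2.74, 2.74]. Speed limits (rad/s): [2.22, 2.22, 3.01, 3.01, 3.14, 3.14, 3.14].

## Interface

Orientations are given as a rotation vector (axis times angle).
In Python, from cell import observe, eyes, arm gives the robot as it stands.
- The arm moves only by the tool step_arm, never from a script. Its argument "series" is a list that holds one entry, the list of rows, each a list of 5 numbers: the finger opening in m, from 0 to 0.0918, then the shift along the world's x, y, z in m, then the turn about the world's z in degrees. In form: [[[hand, dx, dy, dz, spin], ...]]. A call has 1 to 20 rows; each row is the pose to reach, as a shift and turn from the pose measured when the call began; what a row does not reach only later rows make up. A row lasts 1/12 s, in which the tool goes at most 41.7 mm and 7.16 degrees, less where a joint would pass 70% of its speed; a pose out of reach is approached as far as the arm can. A call with a gripper value outside its range is refused whole. The fingers move at their own pace and stop on an object; "squeeze" is the grip in N (left out, the last holds). Time passes only in rows, so rows that repeat a pose let the fingers close. It gives the time, the measured TCP pose, the force and the opening at its end, in the units of the state.
- observe(): the state, without advancing time (a new reading comes with each control period).
- eyes.get_image(name): name is "scene" or "top"; returns (picture, depth): 384x512x3 uint8, red, green, blue; 384x512 float32, m along the optical axis (not along the pixel's ray), 0 where there is no reading.
- eyes.camera_params(name): a dict with "intrinsics" (3x3 intrinsics, pixels), "distortion" ([k1, k2, p1, p2, k3] as OpenCV has them; the pictures are not rectified), "position" and "attitude" of the camera in the world. Camera axes: x right, y down, z forward; pixel columns grow to the right and rows downward; lengths in m; the calibration is good to about 2 mm. A picture is of the moment at which its call begins. camera_params takes no time and is no camera call.
- arm.sign_off(): hands the job in, once; it reports no verdict.
The state is a dict: "clock": time; "joints": joint angles; "dq": joint speeds; "joint_efforts": joint torques, N m; "position": TCP position; "ee_rot": TCP orientation; "force": force on the tool from outside, world axes, zero at the start; "ft_torque": the same for the moment, N m; "width": opening from 0.0 (shut) to 1.0 (fully open).
Only numpy, scipy, OpenCV 4.12 (cv2) and the standard library are available. Lean on these libraries where they do the work, as an engineer would, in place of code of your own. Each camera call takes 0.05 s, during which the arm holds its last target.

## Working session

There is one attempt and no reset: what is moved stays moved. The work goes in short steps, Python scripts to look and compute and a tool call to move; the robot and the scene stay as the last step left them, time stands still between calls to the robot, and variables do not carry over. Pictures are saved under pics/ and viewed, and the job is handed in when it is done.

Besides the shell and the picture viewer there is one more tool, called after "Emit:" as name(argument=value, ...), one argument or row to a line, values as JSON. step_arm: Moves the arm, as the interface text tells. Its arguments: {"type":"object","properties":{"series":{"type":"array"},"squeeze":{"type":"number"}},"required":["series"]}

```bash
mkdir -p pics; python3 - <<'E'
from cell import observe, eyes, arm
import cv2,numpy as np
s=observe();print({k:np.round(v,3).tolist() for k,v in s.items()})
for n in("scene","top"):
    p,d=eyes.get_image(n);cv2.imwrite(f"pics/{n}0.png",p[:,:,::-1]);np.save(f"pics/{n}0d.npy",d)
    print(n,eyes.camera_params(n))
E
```

```text
{'clock': 0.0, 'joints': [1.027, 0.435, 0.025, 1.574, -0.012, 1.134, -0.075], 'dq': [0.0, -0.001, 0.001, 0.001, -0.001, -0.001, -0.0], 'joint_efforts': [-0.001, -66.785, 0.984, -31.446, -0.061, 0.043, 0.0], 'position': [0.266, -0.565, 0.24], 'ee_rot': [-3.064, -0.686, 0.001], 'force': [0.212, 0.568, -0.127], 'ft_torque': [0.035, -0.024, 0.013], 'width': 1.0}
scene {'intrinsics': array([[366.8013317 ,   0.        , 254.76885635],
       [  0.        , 366.8013317 , 188.20765808],
       [  0.        ,   0.        ,   1.        ]]), 'distortion': array([-0.04565759,  0.        ,  0.        ,  0.        ,  0.        ]), 'position': array([1.06292412, 0.0073705 , 0.7888223 ]), 'attitude': array([-2.03269911, -1.74941969,  0.51323068])}
top {'intrinsics': array([[492.77514802,   0.        , 259.15515099],
       [  0.        , 492.77514802, 191.72362773],
       [  0.        ,   0.        ,   1.        ]]), 'distortion': array([-0.05097325,  0.        ,  0.        ,  0.        ,  0.        ]), 'position': array([0.4570599 , 0.04505089, 1.18128123]), 'attitude': array([-2.16429475,  2.12511356, -0.13301232])}
```

View pics/scene0.png

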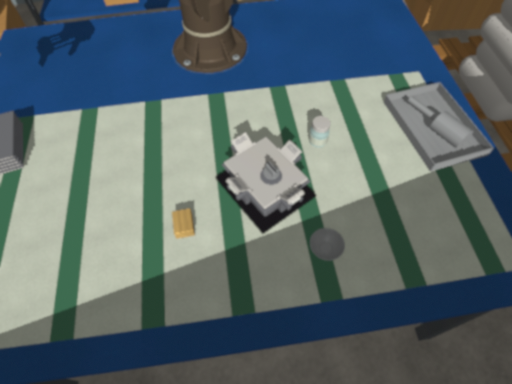

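View pics/top0.png

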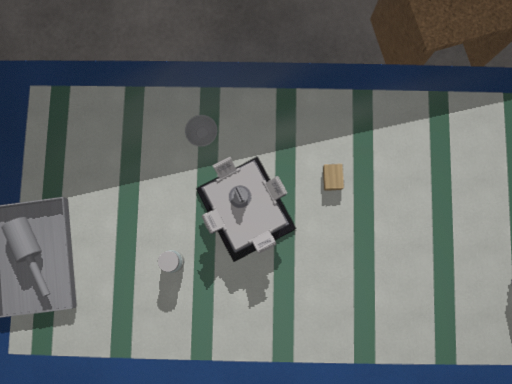

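```bash
python3 - <<'E'
import cv2
p=cv2.imread("pics/top0.png")[145:270,185:305];cv2.imwrite("pics/top0c.png",cv2.resize(p,None,fx=4.8,fy=4.8,interpolation=cv2.INTER_CUBIC))
p=cv2.imread("pics/scene0.png")[125:235,210:320];cv2.imwrite("pics/scene0c.png",cv2.resize(p,None,fx=5,fy=5,interpolation=cv2.INTER_CUBIC))
E
```

```text
(no output)
```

View pics/top0c.png

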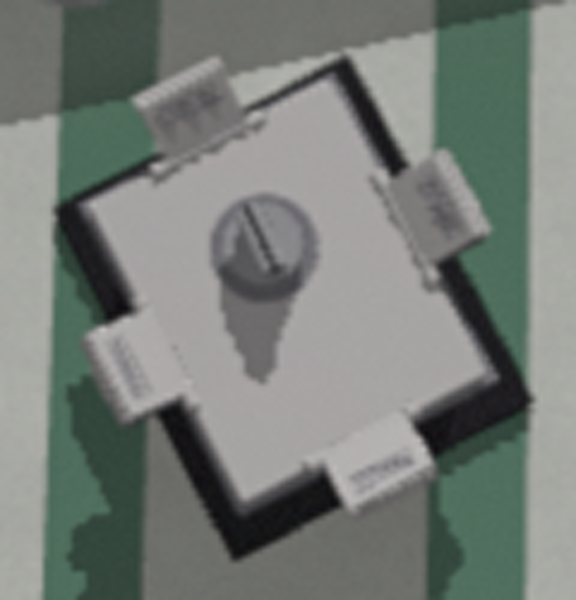

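View pics/scene0c.png

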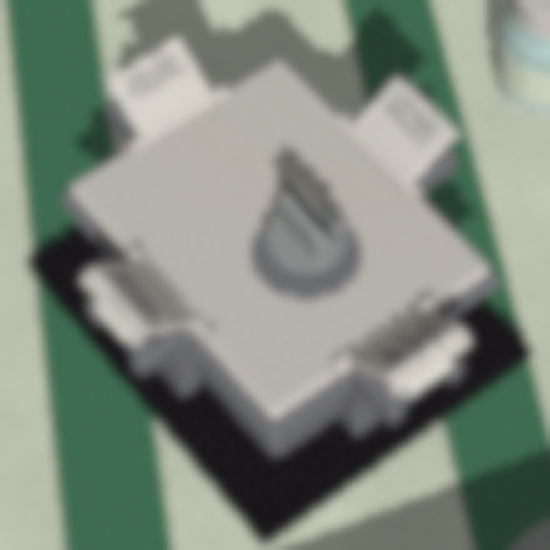

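```bash
cat > h.py <<'E'
import cv2,numpy as np
from cell import eyes
from scipy.spatial.transform import Rotation as R
C={n:eyes.camera_params(n) for n in("scene","top")}
def ray(n,uv):
    c=C[n];u=cv2.undistortPoints(np.array([[uv]],float),c["intrinsics"],c["distortion"])[0,0]
    return c["position"],R.from_rotvec(c["attitude"]).apply([u[0],u[1],1.])
def plane(n,uv,z):
    o,d=ray(n,uv);return o+d*(z-o[2])/d[2]
def tri(uvt,uvs):
    A=[];b=[]
    (o1,d1),(o2,d2)=ray("top",uvt),ray("scene",uvs)
    t=np.linalg.lstsq(np.c_[d1,-d2],o2-o1,rcond=None)[0]
    a,b=o1+d1*t[0],o2+d2*t[1]
    return (a+b)/2,np.linalg.norm(a-b)
def proj(n,P):
    c=C[n];Rm=R.from_rotvec(c["attitude"]).as_matrix().T
    return cv2.projectPoints(np.array(P,float).reshape(-1,3),cv2.Rodrigues(Rm)[0],-Rm@c["position"],c["intrinsics"],c["distortion"])[0][:,0]
E
cat > m.py <<'E'
from h import *
T=lambda x,y:((x+.5)/4.8-.5+185,(y+.5)/4.8-.5+145)
S=lambda x,y:((x+.5)/5-.5+210,(y+.5)/5-.5+125)
pt=dict(a=(338,78),b=(85,207),c=(243,513),d=(495,378))   # box (+,-),(+,+),(-,+),(-,-)
ps=dict(a=(275,418),b=(495,285),c=(280,62),d=(70,190))
L=dict(a=(80,-65),b=(80,65),c=(-80,65),d=(-80,-65))
X=[];Y=[]
for k in pt:
    P,e=tri(T(*pt[k]),S(*ps[k]));print(k,P.round(4),round(e,4),plane("top",T(*pt[k]),.08).round(4),plane("scene",S(*ps[k]),.08).round(4))
    X.append(L[k]);Y.append(P[:2])
def fit(X,Y):
    X=np.array(X)/1000;Y=np.array(Y);xc=X-X.mean(0);yc=Y-Y.mean(0)
    th=np.arctan2((xc[:,0]*yc[:,1]-xc[:,1]*yc[:,0]).sum(),(xc*yc).sum())
    r=np.array([[np.cos(th),-np.sin(th)],[np.sin(th),np.cos(th)]]);t=Y.mean(0)-r@X.mean(0)
    return th,t,np.linalg.norm(X@r.T+t-Y,axis=1)
for nm,Y in (("tri",Y),("top",[plane("top",T(*pt[k]),.08)[:2] for k in pt]),("scene",[plane("scene",S(*ps[k]),.08)[:2] for k in pt])):
    th,t,res=fit(X,Y);print(nm,np.degrees(th),t,res)
th,t,_=fit(X,[(plane("top",T(*pt[k]),.08)[:2]+plane("scene",S(*ps[k]),.08)[:2])/2 for k in pt])
print("avg",np.degrees(th),t)
r=np.array([[np.cos(th),-np.sin(th)],[np.sin(th),np.cos(th)]])
for nm,p in dict(far=(96,0),left=(0,81),near=(-96,0),right=(0,-81),stud=(22,0)).items(): print(nm,r@(np.array(p)/1000)+t)
print("bar top", [plane("top",T(*q),.116) for q in((248,203),(278,272))], tri(T(263,238),S(310,215)))
E
python3 m.py
```

```text
a [0.6794 0.0741 0.0795] 0.0057 [0.679  0.0713 0.08  ] [0.6798 0.0769 0.08  ]
b [0.6173 0.1915 0.0651] 0.0005 [0.6151 0.1893 0.08  ] [0.6265 0.188  0.08  ]
c [0.4735 0.1122 0.0714] 0.0013 [0.4733 0.1111 0.08  ] [0.4806 0.1116 0.08  ]
d [ 0.5385 -0.0025  0.0744] 0.005 [ 0.538  -0.0047  0.08  ] [0.5427 0.     0.08  ]
tri 28.69678491803538 [0.57716195 0.09383414] [0.0014191  0.00252741 0.00230165 0.0009481 ]
top 28.678864233765307 [0.57634102 0.0917319 ] [0.00223197 0.00216279 0.00182721 0.00122799]
scene 28.03482262652193 [0.58241205 0.09412053] [0.004501   0.00417535 0.00238312 0.00098275]
avg 28.360884472147227 [0.57937653 0.09292622]
far [0.66385395 0.13852848]
left [0.54089963 0.16420404]
near [0.49489912 0.04732396]
right [0.61785344 0.0216484 ]
stud [0.59873594 0.10337674]
bar top [array([0.61306976, 0.11023096, 0.116     ]), array([0.58167642, 0.09581066, 0.116     ])] (array([0.59761107, 0.10442226, 0.11336222]), np.float64(0.0025706614065734118))
```

```bash
cat > ov.py <<'E'
from h import *
import sys
def ov(tn,n,off,sz,f,th,t,out,tabs=0.0,turn=0.):
    th=np.radians(th);r=np.array([[np.cos(th),-np.sin(th)],[np.sin(th),np.cos(th)]])
    img=cv2.imread(tn)[off[1]:off[1]+sz[1],off[0]:off[0]+sz[0]];img=cv2.resize(img,None,fx=f,fy=f,interpolation=cv2.INTER_CUBIC)
    def line(P,col):
        W=[[*(r@(np.array(p[:2])/1000)+t),p[2]/1000] for p in P]
        q=(proj(n,W)-off+.5)*f-.5
        cv2.polylines(img,[np.round(q).astype(np.int32)],True,col,1)
    line([(80,-65,80),(80,65,80),(-80,65,80),(-80,-65,80)],(0,0,255))
    a=np.arange(0,6.28,.2);line([(22+19*np.cos(x),19*np.sin(x),96) for x in a],(0,255,0))
    c,s=np.cos(-turn)*16,np.sin(-turn)*16
    line([(22+c,s,116),(22-c,-s,116)],(255,0,0))
    c,s=28.2,19+2
    for k in range(4):
        d=np.array([(1,0),(0,1),(-1,0),(0,-1)][k]);p=np.array([-d[1],d[0]]);h=78 if k%2==0 else 63
        line([(*(d*(h)+p*22),83),(*(d*(h+c)+p*22),80.5+s),(*(d*(h+c)-p*22),80.5+s),(*(d*h-p*22),83)],(255,0,255))
    cv2.imwrite(out,img)
if __name__=="__main__":
    th,t=float(sys.argv[1]),np.array([float(sys.argv[2]),float(sys.argv[3])])
    ov("pics/top0.png","top",(185,145),(120,125),4.8,th,t,sys.argv[4]+"t.png",turn=.05)
    ov("pics/scene0.png","scene",(210,125),(110,110),5,th,t,sys.argv[4]+"s.png",turn=.05)
E
python3 ov.py 28.6 .578 .0925 pics/ov1
```

```text
(no output)
```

View pics/ov1t.png

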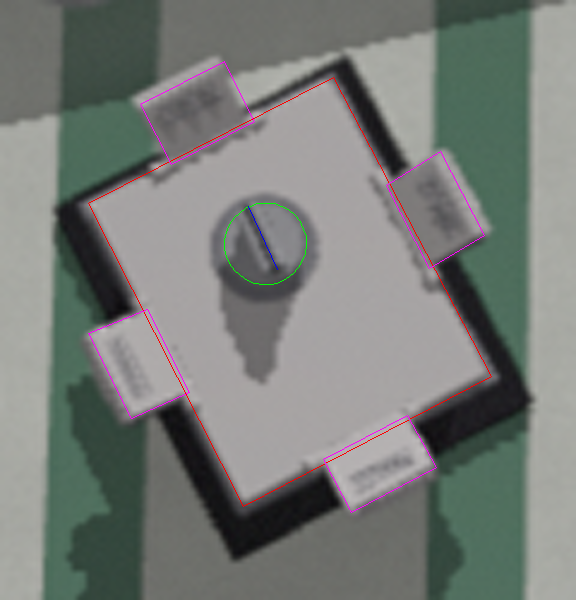

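View pics/ov1s.png

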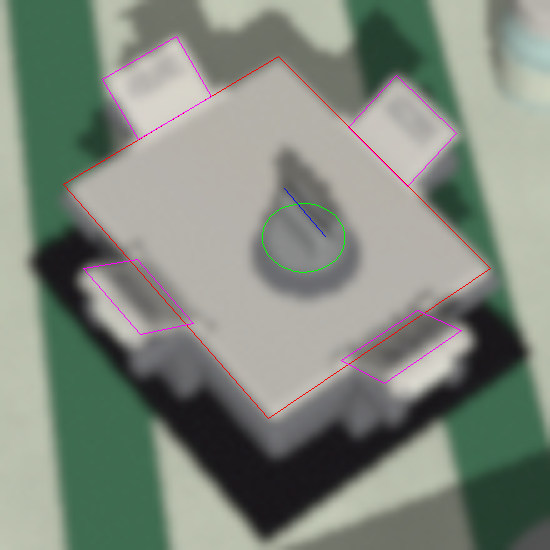

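Emit:
step_arm(
  series=[
    [[0, 0.353, 0.583, 0, 93.4], [0, 0.353, 0.583, 0, 93.4], [0, 0.353, 0.583, 0, 93.4], [0, 0.353, 0.583, 0, 93.4], [0, 0.353, 0.583, 0, 93.4], [0, 0.353, 0.583, 0, 93.4], [0, 0.353, 0.583, 0, 93.4], [0, 0.353, 0.583, 0, 93.4], [0, 0.353, 0.583, 0, 93.4], [0, 0.353, 0.583, 0, 93.4], [0, 0.353, 0.583, 0, 93.4], [0, 0.353, 0.583, 0, 93.4], [0, 0.353, 0.583, 0, 93.4], [0, 0.353, 0.583, 0, 93.4], [0, 0.353, 0.583, 0, 93.4], [0, 0.353, 0.583, 0, 93.4], [0, 0.353, 0.583, 0, 93.4], [0, 0.353, 0.583, 0, 93.4], [0, 0.353, 0.583, 0, 93.4], [0, 0.353, 0.583, 0, 93.4]],
  ],
  squeeze=10,
)

```text
clock: 1.77
position: [0.6189, 0.0166, 0.2395]
ee_rot: [-1.604, -2.7, 0.005]
force: [-0.2, -0.9, -0.4]
width: 0.007
```

```bash
cat > st.py <<'E'
from cell import observe
import numpy as np
from scipy.spatial.transform import Rotation as R
s=observe();m=R.from_rotvec(s["ee_rot"]).as_matrix()
print(s["clock"],"j",np.round(s["joints"],2),"p",np.round(s["position"],4),"F",np.round(s["force"],2),"w",round(s["width"],3),"jawdir",np.degrees(np.arctan2(m[1,1],m[0,1])).round(1),"z",m[:,2].round(3))
E
python3 st.py
```

```text
1.7667 j [ 0.23  0.48 -0.51  1.55  0.25  1.17  0.17] p [0.6189 0.0166 0.2395] F [-0.2  -0.91 -0.45] w 0.007 jawdir 28.6 z [-0.002 -0.002 -1.   ]
```

Emit:
step_arm(
  series=[
    [[0, 0, 0.001, -0.04, 0], [0, 0, 0.001, -0.08, 0], [0, 0, 0.001, -0.11, 0], [0, 0, 0.001, -0.12, 0], [0, 0, 0.001, -0.125, 0], [0, 0, 0.001, -0.13, 0], [0, 0, 0.001, -0.135, 0], [0, 0, 0.001, -0.14, 0], [0, 0, 0.001, -0.143, 0], [0, 0, 0.001, -0.143, 0], [0, 0, 0.001, -0.143, 0]],
  ],
)

```text
clock: 2.68
position: [0.6195, 0.0179, 0.0975]
ee_rot: [1.604, 2.701, -0.003]
force: [0.5, -0.4, 0.7]
width: 0.005
```

```bash
python3 st.py
```

```text
2.6833 j [ 0.19  0.62 -0.46  1.71  0.34  0.89  0.09] p [0.6195 0.0179 0.0975] F [ 0.51 -0.36  0.72] w 0.005 jawdir 28.6 z [-0.001 -0.001 -1.   ]
```

Little force now; press a bit further to confirm the stop.

Emit:
step_arm(
  series=[
    [[0, 0, 0, -0.001, 0], [0, 0, 0, -0.002, 0], [0, 0, 0, -0.003, 0], [0, 0, 0, -0.003, 0]],
  ],
)

```text
clock: 3.02
position: [0.6197, 0.0181, 0.0968]
ee_rot: [1.603, 2.7, -0.003]
force: [-7.4, -3.4, 21.0]
width: 0.002
```

```bash
python3 st.py; python3 - <<'E'
from h import *
for n,o,s in(("top",(185,145),(120,125)),("scene",(210,100),(110,135))):
    p,d=eyes.get_image(n);p=p[o[1]:o[1]+s[1],o[0]:o[0]+s[0],::-1];cv2.imwrite(f"pics/r1{n}.png",cv2.resize(p,None,fx=4,fy=4,interpolation=cv2.INTER_CUBIC))
E
```

```text
3.0167 j [ 0.19  0.62 -0.46  1.71  0.34  0.89  0.09] p [0.6197 0.0181 0.0968] F [-7.38 -3.37 21.03] w 0.002 jawdir 28.6 z [ 0.    -0.002 -1.   ]
```

View pics/r1scene.png

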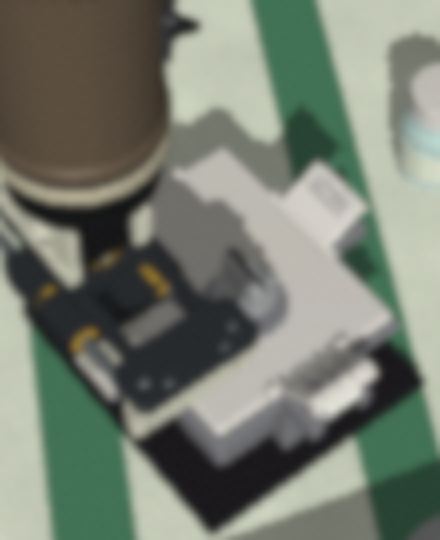

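Emit:
step_arm(
  series=[
    [[0, 0, 0, 0.03, 0], [0, 0, 0, 0.06, 0], [0, -0.02, 0.035, 0.06, 0], [0, -0.039, 0.07, 0.06, 0], [0, -0.058, 0.105, 0.06, 0], [0, -0.077, 0.139, 0.06, 0], [0, -0.0824, 0.149, 0.06, 0], [0, -0.0824, 0.149, 0.06, 0], [0, -0.0824, 0.149, 0.04, 0], [0, -0.0824, 0.149, 0.025, 0], [0, -0.0824, 0.149, 0.018, 0], [0, -0.0824, 0.149, 0.012, 0], [0, -0.0824, 0.149, 0.008, 0], [0, -0.0824, 0.149, 0.004, 0], [0, -0.0824, 0.149, 0.001, 0], [0, -0.0824, 0.149, -0.001, 0], [0, -0.0824, 0.149, -0.002, 0], [0, -0.0824, 0.149, -0.002, 0]],
  ],
)

```text
clock: 4.62
position: [0.5378, 0.1676, 0.0969]
ee_rot: [1.603, 2.699, -0.001]
force: [-6.6, -1.5, 20.1]
width: 0.005
```

```bash
python3 st.py
```

```text
4.6167 j [-0.05  0.55 -0.49  1.85  0.35  0.82 -0.22] p [0.5378 0.1676 0.0969] F [-6.63 -1.53 20.13] w 0.005 jawdir 28.6 z [ 0.002 -0.002 -1.   ]
```

Emit:
step_arm(
  series=[
    [[0, 0, 0, 0.03, 0], [0, 0, 0, 0.06, 0], [0, -0.012, -0.03, 0.07, 7], [0, -0.024, -0.06, 0.07, 14], [0, -0.036, -0.09, 0.07, 21], [0, -0.0476, -0.123, 0.07, 28], [0, -0.0476, -0.123, 0.07, 35], [0, -0.0476, -0.123, 0.07, 42], [0, -0.0476, -0.123, 0.07, 49], [0, -0.0476, -0.123, 0.07, 56], [0, -0.0476, -0.123, 0.07, 63], [0, -0.0476, -0.123, 0.07, 70], [0, -0.0476, -0.123, 0.07, 77], [0, -0.0476, -0.123, 0.07, 84], [0, -0.0476, -0.123, 0.07, 90], [0, -0.0476, -0.123, 0.07, 90], [0, -0.0476, -0.123, 0.07, 90]],
  ],
)

```text
clock: 6.03
position: [0.4904, 0.0441, 0.167]
ee_rot: [-0.769, 3.044, 0.003]
force: [0.1, 0.5, -0.5]
width: 0.008
```

```bash
python3 st.py; python3 - <<'E'
from h import *
for n,o,s in(("top",(185,145),(120,125)),("scene",(210,100),(110,135))):
    p,d=eyes.get_image(n);p=p[o[1]:o[1]+s[1],o[0]:o[0]+s[0],::-1];cv2.imwrite(f"pics/r2{n}.png",cv2.resize(p,None,fx=4,fy=4,interpolation=cv2.INTER_CUBIC))
E
```

```text
6.0333 j [ 0.5   0.46 -0.92  1.93  0.44  0.97  1.43] p [0.4904 0.0441 0.167 ] F [ 0.07  0.49 -0.53] w 0.008 jawdir 118.4 z [ 0.002  0.002 -1.   ]
```

View pics/r2scene.png

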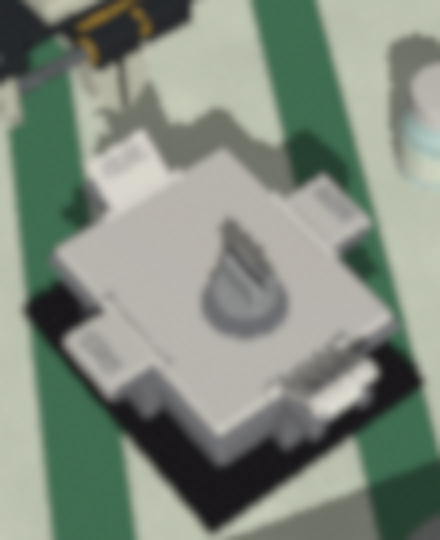

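View pics/r2top.png

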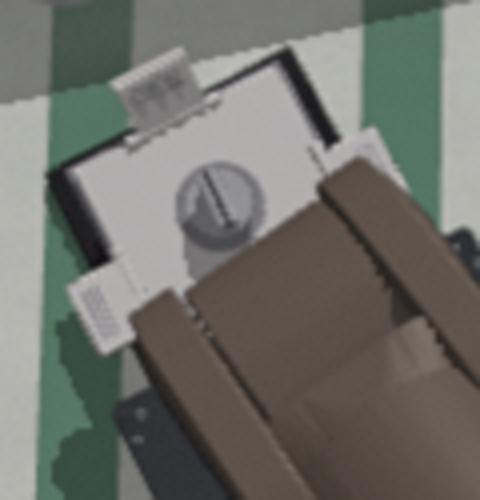

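Left and right tabs (scene crop (110,345), (325,215)) are down flat; near and far are still raised. Pressing near.

Emit:
step_arm(
  series=[
    [[0, 0, 0, -0.03, 0], [0, 0, 0, -0.045, 0], [0, 0, 0, -0.052, 0], [0, 0, 0, -0.058, 0], [0, 0, 0, -0.062, 0], [0, 0, 0, -0.066, 0], [0, 0, 0, -0.069, 0], [0, 0, 0, -0.071, 0], [0, 0, 0, -0.072, 0], [0, 0, 0, -0.072, 0]],
  ],
)

```text
clock: 6.97
position: [0.4907, 0.0444, 0.0968]
ee_rot: [-0.768, 3.043, -0.0]
force: [-8.2, -4.1, 23.3]
width: 0.004
```

```bash
python3 st.py
```

```text
6.9667 j [ 0.43  0.55 -0.84  2.01  0.56  0.83  1.33] p [0.4907 0.0444 0.0968] F [-8.22 -4.08 23.29] w 0.004 jawdir 118.3 z [ 0.003  0.001 -1.   ]
```

Emit:
step_arm(
  series=[
    [[0, 0, 0, 0.03, 0], [0, 0, 0, 0.065, 0], [0, 0.03, 0.0165, 0.07, 0], [0, 0.06, 0.033, 0.07, 0], [0, 0.09, 0.0493, 0.07, 0], [0, 0.12, 0.0658, 0.07, 0], [0, 0.15, 0.082, 0.07, 0], [0, 0.175, 0.096, 0.07, 0], [0, 0.175, 0.096, 0.06, 0], [0, 0.175, 0.096, 0.04, 0], [0, 0.175, 0.096, 0.025, 0], [0, 0.175, 0.096, 0.018, 0], [0, 0.175, 0.096, 0.012, 0], [0, 0.175, 0.096, 0.008, 0], [0, 0.175, 0.096, 0.004, 0], [0, 0.175, 0.096, 0.001, 0], [0, 0.175, 0.096, -0.001, 0], [0, 0.175, 0.096, -0.002, 0], [0, 0.175, 0.096, -0.002, 0]],
  ],
)

```text
clock: 8.55
position: [0.6668, 0.1409, 0.0972]
ee_rot: [-0.767, 3.04, -0.0]
force: [-0.4, 0.2, 12.2]
width: 0.007
```

```bash
python3 st.py
```

```text
8.55 j [ 0.17  0.79 -0.77  1.53  0.6   1.07  1.31] p [0.6668 0.1409 0.0972] F [-0.39  0.21 12.23] w 0.007 jawdir 118.3 z [ 0.007  0.001 -1.   ]
```

Press slightly harder, then raise and look with the arm backed off.

Emit:
step_arm(
  series=[
    [[0, 0, 0, -0.002, 0], [0, 0, 0, -0.002, 0], [0, 0, 0, 0.03, 0], [0, 0, 0, 0.06, 0], [0, 0, 0, 0.09, 0], [0.05, 0, 0, 0.12, 0], [0.05, 0, -0.03, 0.15, 0], [0.05, 0, -0.07, 0.15, 0], [0.05, 0, -0.11, 0.15, 0], [0.05, 0, -0.15, 0.15, 0], [0.05, 0, -0.18, 0.15, 0], [0.05, 0, -0.18, 0.15, 0]],
  ],
)

```text
clock: 9.55
position: [0.6666, -0.0496, 0.2463]
ee_rot: [-0.751, 3.047, -0.008]
force: [1.0, -1.2, -0.9]
width: 0.461
```

```bash
python3 st.py; python3 - <<'E'
from h import *
for n,o,s in(("top",(185,145),(120,125)),("scene",(210,100),(110,135))):
    p,d=eyes.get_image(n);cv2.imwrite(f"pics/r3{n}_full.png",p[:,:,::-1]);p=p[o[1]:o[1]+s[1],o[0]:o[0]+s[0],::-1];cv2.imwrite(f"pics/r3{n}.png",cv2.resize(p,None,fx=4,fy=4,interpolation=cv2.INTER_CUBIC))
E
```

```text
9.55 j [ 0.48  0.64 -0.84  1.4   0.48  1.31  1.67] p [ 0.6666 -0.0496  0.2463] F [ 1.05 -1.24 -0.88] w 0.461 jawdir 117.7 z [ 0.005 -0.004 -1.   ]
```

View pics/r3scene.png

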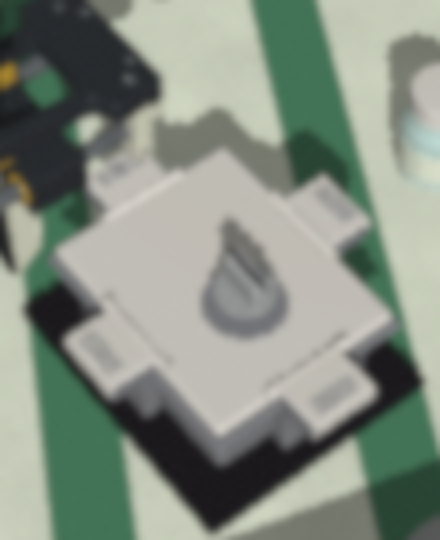

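View pics/r3top.png

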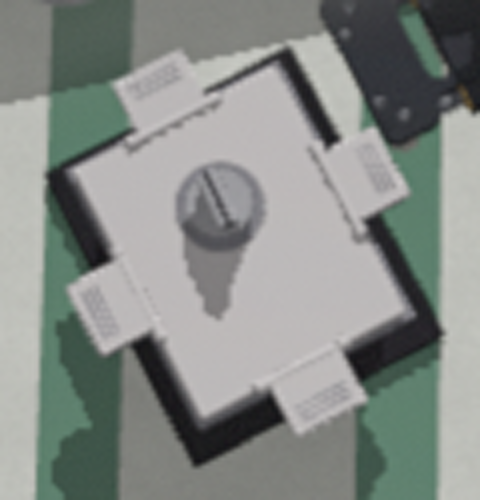

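```bash
python3 - <<'E'
from h import *
print(plane("top",(239.2,194.5),.116))
a=plane("top",((205+.5)/4-.5+185,(170.5)/4-.5+145),.116);b=plane("top",((231.5)/4-.5+185,(228.5)/4-.5+145),.116)
print(a,b,np.degrees(np.arctan2(*(a-b)[1::-1])))
print(plane("top",(185+220.5/4-.5,145+207.5/4-.5),.09))
d=np.load("pics/top0d.npy")
print((1000*(1.1813-d[184:210,224:256:1])).astype(int))
import sys
img=cv2.imread("pics/r3top_full.png")[175:215,220:260];cv2.imwrite("pics/studt.png",cv2.resize(img,None,fx=14,fy=14,interpolation=cv2.INTER_CUBIC))
img=cv2.imread("pics/r3scene_full.png")[145:190,250:295];cv2.imwrite("pics/studs.png",cv2.resize(img,None,fx=12,fy=12,interpolation=cv2.INTER_CUBIC))
E
```

```text
[0.59641596 0.10341017 0.116     ]
[0.61254842 0.11108417 0.116     ] [0.58089464 0.09611001 0.116     ] 25.31698527208639
[0.59561041 0.10378097 0.09      ]
[[  65   64   67   66   64   63   66   65   62   64   65   64   65   67
    67   66   65   65   67   68   63   70   61   67   65 1181   65   63
    63   64   65   65]
 [  64   66   67   65   65   66   68   68   67   66   64   66   67   68
    68   68   69   66   68   65   65   68   64   66   69   67   64   69
    63   69   71   63]
 [  68   69   68   65   64   65   64   65   64   69   68   67   68   70
    71   68   67   66   71   71   70   69   65   67   63   65   70   70
    68   68   66   72]
 [  64   66   67   67   64   66   68   62   66   68   68   65   67   65
    99   83   83   82   72   68   68   68   69   69   65 1181   67   67
    66   64   65   69]
 [  66   69   66   68   69   66   65   67   69   67   67  103  102  104
   104  101   85   86   80   80   68   72   70   70   68   65   70   64
    62   66   69   69]
 [  67   66   65   67   67   68   68   70   68   71  102  103  103  102
   108  106   84   84   87   85   8
[... 2700 characters left out ...]
 73   75
    71   73   75   70]
 [  73   69   72   69   72   72   70   72   72   73   74   71   71   73
    72   74   77   76   72   75   76   73   71   76   71   74   74   74
    78   69   77   76]
 [  72   74   73   72   74   70   71   72   74 1181   77   72   72   77
    77   74   78   73   78   74   68   76   76   73   73   74   71   72
    72   72   73   72]
 [  71   71   74   73   75   73   71   72   75   75   73   75   72   74
    72   74   74   77   72   74   74   71   74   74   76   74   73   75
    77   76   74   75]
 [  73   75   76   73   77   73   72   74   74   72   75   69   72   73
    76   74   78   72   70   76   78   72   71   72   72   76   77   77
    75   79   76   74]]
```

View pics/studt.png

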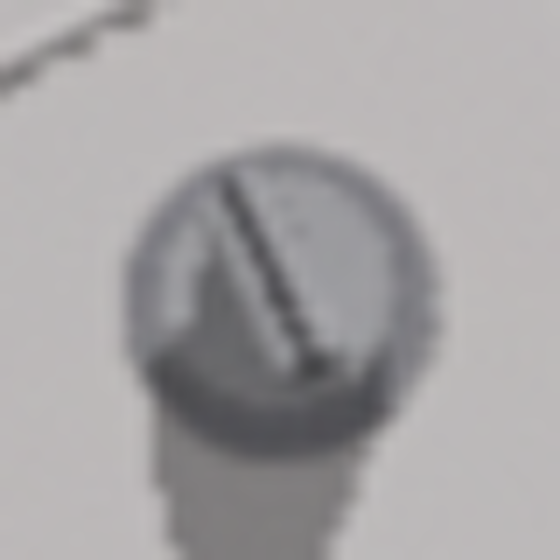

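View pics/studs.png

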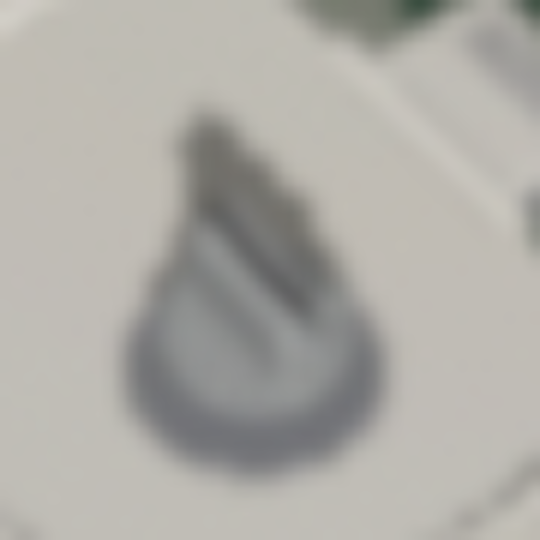

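All four tabs are down flat and the bar is still unlocked (slot ≈25° in the world frame, mid at top crop (218,199)). Now go over the stud.

Emit:
step_arm(
  series=[
    [[0.05, -0.014, 0.031, 0, -2.4], [0.05, -0.028, 0.062, 0, -2.4], [0.05, -0.042, 0.093, 0, -2.4], [0.05, -0.056, 0.124, 0, -2.4], [0.05, -0.0696, 0.1529, -0.02, -2.4], [0.05, -0.0696, 0.1529, -0.06, -2.4], [0.05, -0.0696, 0.1529, -0.09, -2.4], [0.05, -0.0696, 0.1529, -0.1, -2.4], [0.05, -0.0696, 0.1529, -0.1, -2.4], [0.05, -0.0696, 0.1529, -0.1, -2.4]],
  ],
)

```text
clock: 10.48
position: [0.5967, 0.1122, 0.1477]
ee_rot: [-0.699, 3.057, -0.0]
force: [-0.4, -0.2, 0.6]
width: 0.543
```

```bash
python3 st.py
```

```text
10.4833 j [ 0.27  0.64 -0.83  1.68  0.53  1.05  1.29] p [0.5967 0.1122 0.1477] F [-0.44 -0.21  0.63] w 0.543 jawdir 115.7 z [ 0.005  0.001 -1.   ]
```

Emit:
step_arm(
  series=[
    [[0.05, 0.0003, -0.009, 0, -0.4], [0.05, 0.0003, -0.009, -0.01, -0.4], [0.05, 0.0003, -0.009, -0.02, -0.4], [0.05, 0.0003, -0.009, -0.03, -0.4], [0.05, 0.0003, -0.009, -0.0337, -0.4], [0.05, 0.0003, -0.009, -0.0337, -0.4], [0.03, 0.0003, -0.009, -0.0337, -0.4], [0.02, 0.0003, -0.009, -0.0337, -0.4], [0.02, 0.0003, -0.009, -0.0337, -0.4], [0.02, 0.0003, -0.009, -0.0337, -0.4]],
  ],
  squeeze=10,
)

```text
clock: 11.32
position: [0.5972, 0.1034, 0.1144]
ee_rot: [-0.688, 3.059, -0.0]
force: [0.4, 0.2, -0.1]
width: 0.304
```

```bash
python3 st.py; python3 - <<'E'
from h import *
for n,o,s in(("top",(185,145),(120,125)),("scene",(210,100),(110,135))):
    p,d=eyes.get_image(n);p=p[o[1]:o[1]+s[1],o[0]:o[0]+s[0],::-1];cv2.imwrite(f"pics/r4{n}.png",cv2.resize(p,None,fx=4,fy=4,interpolation=cv2.INTER_CUBIC))
E
```

```text
11.3167 j [ 0.27  0.67 -0.8   1.72  0.56  0.99  1.27] p [0.5972 0.1034 0.1144] F [ 0.4   0.16 -0.08] w 0.304 jawdir 115.4 z [ 0.006  0.001 -1.   ]
```

View pics/r4scene.png

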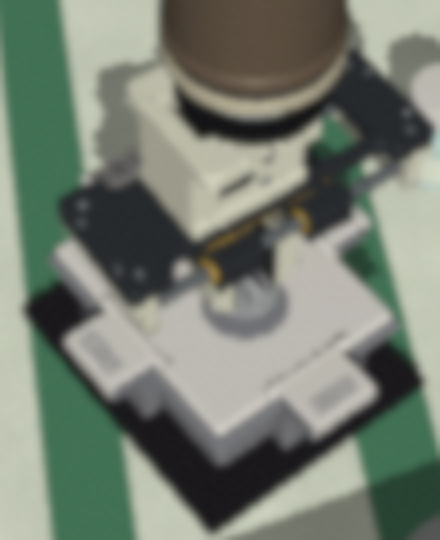

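Fingers straddle the bar evenly. Close gently and watch the side force.

Emit:
step_arm(
  series=[
    [[0.006, 0, 0, 0, 0], [0.006, 0, 0, 0, 0], [0.006, 0, 0, 0, 0], [0.006, 0, 0, 0, 0], [0.006, 0, 0, 0, 0], [0.006, 0, 0, 0, 0]],
  ],
  squeeze=10,
)

```text
clock: 11.92
position: [0.5966, 0.1049, 0.1145]
ee_rot: [-0.69, 3.059, 0.003]
force: [-2.7, 5.2, 0.9]
width: 0.129
```

```bash
python3 st.py
```

```text
11.9167 j [ 0.27  0.67 -0.8   1.72  0.56  0.99  1.27] p [0.5966 0.1049 0.1145] F [-2.71  5.17  0.9 ] w 0.129 jawdir 115.4 z [ 0.005  0.003 -1.   ]
```

Emit:
step_arm(
  series=[
    [[0.006, -0.0004, 0.0008, 0, 0], [0.006, -0.0004, 0.0008, 0, 0], [0.006, -0.0004, 0.0008, 0, 0], [0.006, -0.0004, 0.0008, 0, 0]],
  ],
  squeeze=40,
)

```text
clock: 12.25
position: [0.5965, 0.105, 0.1146]
ee_rot: [-0.689, 3.059, 0.001]
force: [0.4, -1.8, 0.9]
width: 0.126
```

```bash
python3 st.py
```

```text
12.25 j [ 0.26  0.67 -0.8   1.72  0.56  0.99  1.27] p [0.5965 0.105  0.1146] F [ 0.39 -1.85  0.85] w 0.126 jawdir 115.4 z [ 0.006  0.002 -1.   ]
```

Centred. Press down 6 mm.

Emit:
step_arm(
  series=[
    [[0.006, 0, 0, -0.002, 0], [0.006, 0, 0, -0.004, 0], [0.006, 0, 0, -0.006, 0], [0.006, 0, 0, -0.006, 0], [0.006, 0, 0, -0.006, 0]],
  ],
)

```text
clock: 12.67
position: [0.5966, 0.105, 0.1086]
ee_rot: [-0.689, 3.059, 0.001]
force: [-0.9, -0.6, 5.1]
width: 0.128
```

```bash
python3 st.py
```

```text
12.6667 j [ 0.26  0.67 -0.8   1.72  0.57  0.98  1.26] p [0.5966 0.105  0.1086] F [-0.89 -0.62  5.09] w 0.128 jawdir 115.4 z [ 0.006  0.002 -1.   ]
```

Emit:
step_arm(
  series=[
    [[0.006, 0, 0, 0, -5], [0.006, 0, 0, 0, -10], [0.006, 0, 0, 0, -15], [0.006, 0, 0, 0, -20], [0.006, 0, 0, 0, -25], [0.006, 0, 0, 0, -30], [0.006, 0, 0, 0, -35], [0.006, 0, 0, 0, -40], [0.006, 0, 0, 0, -45], [0.006, 0, 0, 0, -50], [0.006, 0, 0, 0, -55], [0.006, 0, 0, 0, -60], [0.006, 0, 0, 0, -64], [0.006, 0, 0, 0, -67], [0.006, 0, 0, 0, -68], [0.006, 0, 0, 0, -68]],
  ],
)

```text
clock: 14.0
position: [0.5964, 0.1039, 0.1086]
ee_rot: [1.142, 2.92, -0.007]
force: [-1.6, -3.2, 4.7]
width: 0.127
```

```bash
cat >> st.py <<'E'
print(s["ft_torque"].round(2) if hasattr(s["ft_torque"],"round") else s["ft_torque"])
E
python3 st.py
```

```text
14.0 j [ 0.08  0.59 -0.5   1.74  0.36  0.9   0.25] p [0.5964 0.1039 0.1086] F [-1.58 -3.21  4.72] w 0.127 jawdir 47.3 z [ 0.004 -0.006 -1.   ]
[-0.83  0.2  -0.05]
```

Emit:
step_arm(
  series=[
    [[0.006, 0, 0, 0, -1], [0.006, 0, 0, 0, -2], [0.006, 0, 0, 0, -3], [0.006, 0, 0, 0, -4], [0.006, 0, 0, 0, -4.5], [0.006, 0, 0, 0, -4.5]],
  ],
)

```text
clock: 14.5
position: [0.5964, 0.1038, 0.1088]
ee_rot: [1.256, 2.873, -0.008]
force: [-0.9, -0.6, 5.2]
width: 0.125
```

```bash
python3 st.py
```

```text
14.5 j [ 0.06  0.59 -0.48  1.74  0.34  0.9   0.18] p [0.5964 0.1038 0.1088] F [-0.86 -0.58  5.23] w 0.125 jawdir 42.8 z [ 0.003 -0.007 -1.   ]
[-0.27  0.2   0.27]
```

Emit:
step_arm(
  series=[
    [[0.006, 0, 0, 0, -1], [0.006, 0, 0, 0, -2], [0.006, 0, 0, 0, -2.5], [0.006, 0, 0, 0, -2.5], [0.006, 0, 0, 0, -2.5]],
  ],
)

```text
clock: 14.92
position: [0.5963, 0.1038, 0.1089]
ee_rot: [1.317, 2.846, -0.009]
force: [-2.6, -1.4, 5.2]
width: 0.128
```

```bash
python3 st.py
```

```text
14.9167 j [ 0.05  0.59 -0.47  1.74  0.34  0.9   0.15] p [0.5963 0.1038 0.1089] F [-2.61 -1.36  5.21] w 0.128 jawdir 40.3 z [ 0.003 -0.008 -1.   ]
[-0.27  0.11  0.7 ]
```

Torque (0.7 N m) shows it is against the stop. Let it rise while still held, then look.

Emit:
step_arm(
  series=[
    [[0.006, 0, 0, 0.002, 0], [0.006, 0, 0, 0.004, 0], [0.006, 0, 0, 0.006, 0], [0.006, 0, 0, 0.006, 0]],
  ],
)

```text
clock: 15.25
position: [0.5964, 0.1038, 0.1146]
ee_rot: [1.316, 2.846, -0.009]
force: [0.7, 0.2, -0.1]
width: 0.126
```

```bash
python3 st.py
```

```text
15.25 j [ 0.06  0.58 -0.47  1.73  0.33  0.91  0.15] p [0.5964 0.1038 0.1146] F [ 0.69  0.17 -0.12] w 0.126 jawdir 40.4 z [ 0.003 -0.007 -1.   ]
[-0.08 -0.27  0.65]
```

Emit:
step_arm(
  series=[
    [[0.05, 0, 0, 0, 0], [0.05, 0, 0, 0, 0], [0.05, 0, 0, 0, 0], [0.05, 0, 0, 0, 0], [0.05, 0, 0, 0, 0], [0.05, 0, 0, 0.03, 0], [0.05, 0, 0, 0.06, 0], [0.05, 0, 0, 0.1, 0], [0.05, 0, 0, 0.14, 0], [0.05, 0, -0.04, 0.15, 0], [0.05, 0, -0.08, 0.15, 0], [0.05, 0, -0.12, 0.15, 0], [0.05, 0, -0.16, 0.15, 0], [0.05, 0, -0.2, 0.15, 0], [0.05, 0, -0.24, 0.15, 0], [0.05, 0, -0.24, 0.15, 0], [0.05, 0, -0.24, 0.15, 0]],
  ],
)

```text
clock: 16.67
position: [0.5958, -0.1398, 0.2642]
ee_rot: [1.325, 2.842, -0.011]
force: [0.4, 0.8, -0.5]
width: 0.543
```

```bash
python3 st.py; python3 - <<'E'
from h import *
for n,o,s in(("top",(185,145),(120,125)),("scene",(210,100),(110,135))):
    p,d=eyes.get_image(n);cv2.imwrite(f"pics/r5{n}_full.png",p[:,:,::-1]);p=p[o[1]:o[1]+s[1],o[0]:o[0]+s[0],::-1];cv2.imwrite(f"pics/r5{n}.png",cv2.resize(p,None,fx=4,fy=4,interpolation=cv2.INTER_CUBIC))
E
```

```text
16.6667 j [ 0.45  0.44 -0.46  1.55  0.21  1.2   0.65] p [ 0.5958 -0.1398  0.2642] F [ 0.43  0.82 -0.51] w 0.543 jawdir 40.0 z [ 0.002 -0.008 -1.   ]
[ 0.13 -0.09 -0.  ]
```

View pics/r5top.png

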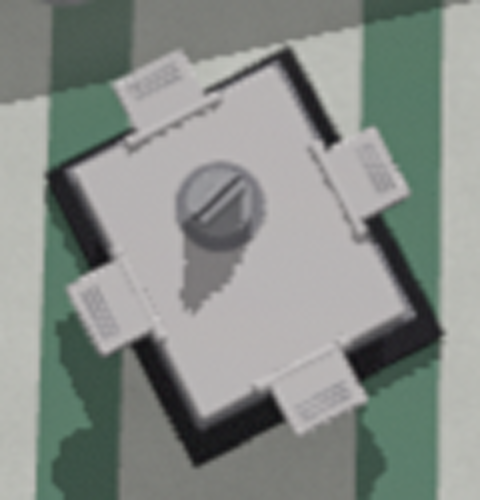

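View pics/r5scene.png

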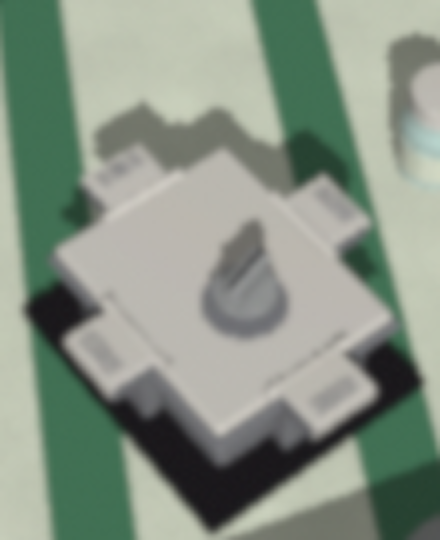

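View pics/r5top_full.png

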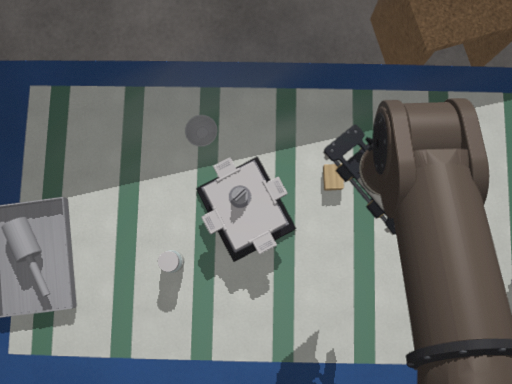

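```bash
python3 - <<'E'
from h import *
f=lambda x,y:plane("top",(185+(x+.5)/4-.5,145+(y+.5)/4-.5),.116)
a,b=f(203,220),f(241,179);print(a,b,np.degrees(np.arctan2(*(b-a)[1::-1])))
g=cv2.imread("pics/r5top_full.png")[175:215,220:260];cv2.imwrite("pics/studt5.png",cv2.resize(g,None,fx=14,fy=14,interpolation=cv2.INTER_CUBIC))
p,d=eyes.get_image("top");d0=np.load("pics/top0d.npy")
for D in(d0,d):
    w=1.1813-D[186:206,230:250]; w=w[w<.5]; print(np.median(w[w>.098]),(w>.098).sum(),np.median(w[(w>.08)&(w<.094)]))
E
```

```text
[0.58500886 0.11147322 0.116     ] [0.60792309 0.09128384 0.116     ] -41.38280033862249
0.10583961 82 0.08609247
0.10631013 82 0.086134374
```

View pics/studt5.png

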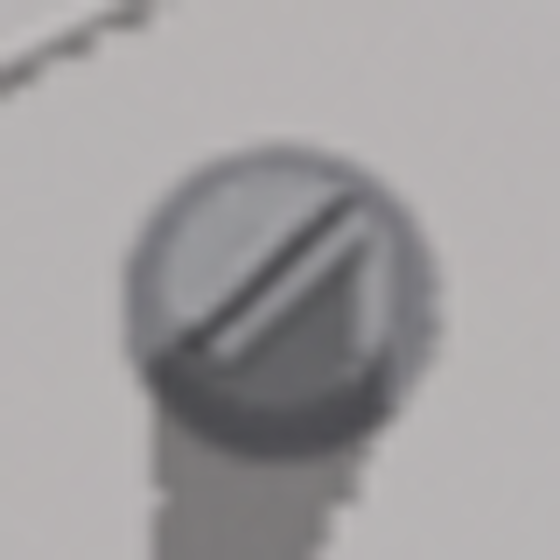

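```bash
python3 -c "
from cell import arm;print(arm.sign_off())"
```

```text
the job is handed in; nothing more can be done
None
```

The box is closed: all four tabs are snapped down and the stud is turned clockwise to its stop and sprung up into its catch. I handed the job in at about 17 s of the 54 s. `sign_off` reports no verdict, so what follows is from my own checks.

- **Tabs:** I pressed right, left, near and far in that order. Each ended on a firm stop with the fingertips at about 83 mm. The wrist read 20–23 N on the first three and 12 N on the far tab, which I then pressed a little further. That is above the 10–15 N you said is enough, but well under the limits. Both camera views then showed all four lying flat, with the stud still unlocked.
- **Stud:** I gripped the bar, pressed it 6 mm (about 5 N) and turned it until 0.7 N m showed it was against its stop. I let it rise while still held, then released it.
    - **Height:** The depth reading on the bar matched its starting value within 0.5 mm.
    - **Turn:** The slot in the enlarged top picture had turned about 72° between pictures. With the small turn it already had at the start, that is roughly 75°.
    - **Disagreement:** A rougher reading of the slot from a smaller crop gave about 67°, some 5° less. I trusted the enlarged view and the torque.
- **Jar, bowl and block:** In the last top picture they looked to be where they started. The arm was clear of everything, with the force near zero.

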